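# Roll the specimen vial into the light-curing hood

### The job

Load the blue specimen vial into the light-curing hood with the paddle: draw the paddle out of its grey sleeve by the bare wooden neck, lay it down on the bench, let go and take it again by its red tail so that it reaches in. With the blade, gently roll the vial up the sloping track under the amber hood until it drops into the groove below the lamp and stays there, then draw the paddle out and lay it back on the bench, clear of the track. Do not touch the vial with the gripper, do not fling it or run it over the far end, and do not knock over or shift the two dental casts.

Things in the scene. Friction and masses are not known exactly. Their poses are not given: they have to be found in the camera images.
- track: Light-curing hood and its track on a fixed white base 250 x 80 mm. Origin: centre of its underside on the bench; x points up the track (the way the vial must roll), y across, z up. The aluminium floor, 52 mm wide, runs from x = -125 to +125 mm between white rails 8 mm thick with tops 40 mm above the bench. Both ends are open; past the far end there is a drop.
- track_start (a point): Middle of the floor's edge at the open loading end, x = -125 mm in the track's frame, 20 mm above the bench. From here the floor rises along x at 3 degrees (0.0524 rad): 29.2 mm high at the groove. A vial let go on the slope rolls back. A dark lip, 3 mm high, 7 to 13 mm in from here, keeps it on the track; the blade must pass over it. Axes as the track's.
- hood_front (a point): Middle of the floor under the front edge of the amber see-through hood, x = -56 mm in the track's frame. The hood covers x = -56 to +102 mm; inside it is 58 mm wide and clear up to 71 mm above the bench; outside it is 72 mm wide, its top 77 mm high, with a round grey lamp head (40 mm across, top 100 mm high) on it at x = +50 mm. Axes as the track's.
- seat (a point): Centre of the vial when it lies in the groove below the lamp: at x = +50 mm, y = 0 in the track's frame, 39.9 mm above the bench. The groove is an 18 mm gap in the floor (x = +41 to +59 mm) into which the vial sinks 3.3 mm; small blue marks on the rails show it. Axes as the track's.
- vial_center (a point): Centre of the vial: a smooth cylinder 28 mm in diameter and 44 mm long (blue body, black cap at one end), about 40 g, lying across the track, at the start against the lip of the loading end (at about x = -104 mm in the track's frame, its centre 14 mm above the floor). Its own axis is y; it turns as it rolls.
- holder: Grey sleeve for the paddle, fixed on the bench, 125 mm long, 40 mm wide, 32 mm high. Origin: centre of its underside; x points out of its mouth (at x = +62.5 mm). The channel is 22 mm wide and 26 mm high, its floor is the bench, closed at the back. The paddle's tail lies in it, about 120 mm deep, and can only be drawn out straight along +x.
- paddle_face (a point): Centre of the front face of the paddle's blade; x points forward out of the face, in line with the handle, away from the tail; z up. The blade is white and slippery, 40 mm wide (y), 28 mm high, 6 mm thick. The paddle weighs about 70 g and is 220 mm long; blade and handle share one flat underside, 14 mm below this point, on which it lies.
- paddle_neck (a point): Point on the bare wooden handle, 60 mm behind the blade's face, at the handle's mid height (8 mm above its underside). The handle is a bar 14 mm wide (y) and 16 mm high all along. In the sleeve the paddle is free from the blade's face to 100 mm behind it. Axes as paddle_face.
- paddle_tail (a point): Point on the red tail of the handle, 190 mm behind the blade's face, at the handle's mid height (8 mm above its underside); the red part runs from 155 to 220 mm behind the face. Same bar, 14 mm wide, 16 mm high. Axes as paddle_face.
- cast_white: White plaster dental cast, 55 x 60 x 31 mm, standing loose on the bench; origin at the centre of its underside. A bystander.
- cast_tan: Tan plaster dental cast, 54 x 58 x 34 mm, standing loose on the bench; origin at the centre of its underside. A bystander.
Things that resemble listed ones, but are neither listed nor needed, are in the scene too. Leave any yellow look-alike of the part that bears vial_center alone.

How it is judged:
By the outcome, as a careful person would: the job done as asked, in the order asked, and still so for the second after the job is handed in, with the robot touching nothing.
It also fails if it takes over 64 s, if anything falls off the work surface, if the arm or the gripper's body presses on something with over 40 N, if the wrist force passes 120 N, or if a joint passes its speed limit or range.

### The arm

A 6-joint arm with a two-finger parallel gripper is mounted at the origin on a cart in front of the work surface, level with it; the furniture and walls round the work are solid. World frame = base frame: x ahead of the robot, y to its left, z up, the work surface at z = 0. Lengths are in m, angles in rad, forces in N, time in s.
With the tool pointing down it reaches from about 0.4 to 0.825 m from the base axis. Payload 7 kg.
Tool frame: the origin (TCP) lies midway between the tips of the shut fingers; the grasp point (between the pads) lies 19 mm behind it; z points along the fingers, y is the direction in which the jaws open and shut (so a half turn about z gives the same grasp; the last joint's range is limited). The gripper opens to 85 mm and grips with 20 to 120 N. Pads are 22 mm wide; open, the fingers measure 114 mm over their backs; the gripper's body (76 mm by 85 mm) begins 54 mm behind the grasp point. The pads swing forward as they close: fully open they stand 13 mm farther back than shut.
Start: joints at [-0.974, 0.359, 0.012, 0, -1.224, -0.288], TCP at [0.205, -0.643, 0.231] pointing down, gripper open.
Joint ranges: [-3.07, 3.07], [-1.43, 2.12], [-1.02, 1.25], [-3.03, 1.67], [-3.05, -0], [-3.03, 3.03]. Speed limits (rad/s): [2.39, 2.39, 3.01, 3.14, 3.14, 3.14].

### API

Orientations are given as a unit quaternion [x, y, z, w].
In Python, from bench import arm, imaging, order gives the robot as it stands.
- The arm moves only by the tool move_arm, never from a script. Its argument "deltas" is a list of rows, each a list of 5 numbers: the shift along the tool's x, y, z in units of 40 mm (1.0 is 40 mm), then the turn about the tool's z in rad, then the finger opening in mm, from 0 to 85.4. A call has 1 to 12 rows; each row is the pose to reach, as a shift and turn from the pose commanded when the call began, along the tool's axes at that moment; what a row does not reach only later rows make up. A row lasts 1/10 s, in which the tool goes at most 50 mm and 8.59 degrees, less where a joint would pass 70% of its speed; a pose out of reach is approached as far as the arm can. A call with a gripper value outside its range is refused whole. The fingers move at their own pace and stop on an object; the grip force is fixed at half the most. Time passes only in rows, so rows that repeat a pose let the fingers close. It gives the time, the measured TCP pose, the force and the opening at its end, in the units of the state.
- arm.get_obs(): the state, without advancing time (a new reading comes with each control period).
- imaging.read_camera(name): name is "side" or "top"; returns a dict with "img" (400x640x3 uint8, red, green, blue), "fx", "fy", "cx", "cy" (pixels), "T" (4x4, takes a point from camera to world coordinates). Camera axes: x right, y down, z forward; pixel columns grow to the right and rows downward; lengths in m; the calibration is good to about 2 mm. A picture is of the moment at which its call begins. There is no depth.
- order.hand_in(): hands the job in, once; it reports no verdict.
The state is a dict: "time_s": time; "joint_positions": joint angles; "joint_velocities": joint speeds; "effort": joint torques, N m; "tcp_pos": TCP position; "tool_rot": TCP orientation; "contact_force": force on the tool from outside, world axes, zero at the start; "moment": the same for the moment, N m; "gripper_width": opening from 0.0 (shut) to 1.0 (fully open).
Only numpy, scipy, OpenCV 4.12 (cv2) and the standard library are available. Lean on these libraries where they do the work, as an engineer would, in place of code of your own. Each camera call takes 0.05 s, during which the arm holds its last target.

## Working session

There is one attempt and no reset: what is moved stays moved. The work goes in short steps, Python scripts to look and compute and a tool call to move; the robot and the scene stay as the last step left them, time stands still between calls to the robot, and variables do not carry over. Pictures are saved under pics/ and viewed, and the job is handed in when it is done.

Besides the shell and the picture viewer there is one more tool, called after "Emit:" as name(argument=value, ...), one argument or row to a line, values as JSON. move_arm: Moves the arm, as the interface text tells. Its arguments: {"type":"object","properties":{"deltas":{"type":"array","items":{"type":"array","items":{"type":"number"}}}},"required":["deltas"]}

```bash
ls; mkdir -p pics
python3 - <<'E'
from bench import arm, imaging
import cv2,numpy as np
print(arm.get_obs())
for n in("top","side"):
    c=imaging.read_camera(n);cv2.imwrite(f"pics/{n}0.png",c["img"][:,:,::-1]);np.savez(f"pics/{n}0.npz",**c)
    print(n,c["fx"],c["fy"],c["cx"],c["cy"],np.round(c["T"],4).tolist())
E
```

```text
pics
{'time_s': 0.0, 'joint_positions': array([-9.73922633e-01,  3.59417778e-01,  1.10667344e-02, -3.16582334e-04,
       -1.22408838e+00, -2.88089793e-01]), 'joint_velocities': array([-1.92639831e-04,  6.86859054e-05, -4.79765140e-05,  5.09724901e-06,
       -7.17071340e-04, -6.80736046e-04]), 'effort': array([-1.36001989e-03, -5.83321381e+01,  2.93416983e+01,  6.93691358e+00,
       -5.99665189e-03, -5.08029211e-05]), 'tcp_pos': array([ 0.20495041, -0.64264139,  0.23035317]), 'tool_rot': array([-1.53725988e-01,  9.88113163e-01,  8.06153768e-04, -2.17279507e-04]), 'contact_force': array([-0.24586486, -0.2211476 , -0.61712624]), 'moment': array([ 0.04057367, -0.00401292, -0.06221736]), 'gripper_width': 1.000686141494857}
top 497.22956675899013 497.22956675899013 315.4804588121241 208.43767404783205 [[-0.01, -0.9929, 0.1184, 0.3962], [-0.9996, 0.013, 0.0247, 0.1], [-0.0261, -0.1181, -0.9927, 1.2092], [0.0, 0.0, 0.0, 1.0]]
side 508.6878080774103 508.6878080774103 312.13675080459126 200.54500684665973 [[-0.996, -0.0523, 0.0726, 0.4452], [-0.0895, 0.6002, -0.7949, 1.0627], [-0.0021, -0.7982, -0.6024, 0.7712], [0.0, 0.0, 0.0, 1.0]]
```

View pics/top0.png

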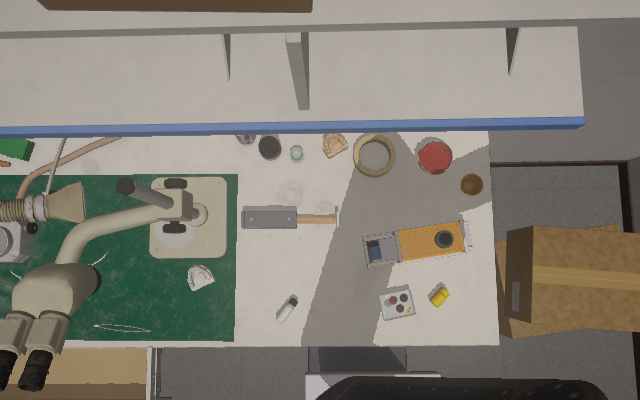

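View pics/side0.png

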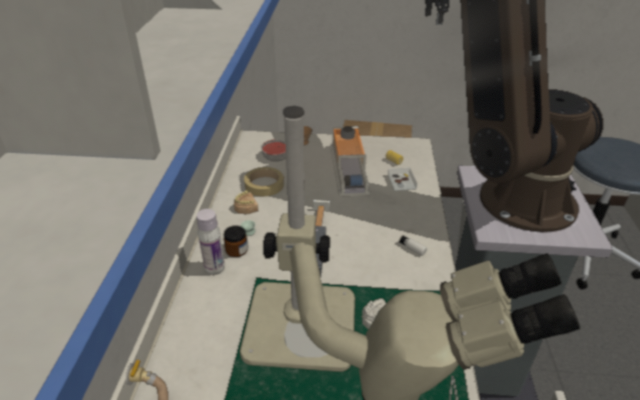

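```bash
cat > h.py <<'E'
import numpy as np,cv2
def load(n): return dict(np.load(f"pics/{n}.npz"))
def ray(c,u,v):
    d=np.array([(u-c["cx"])/c["fx"],(v-c["cy"])/c["fy"],1.0]);T=c["T"]
    return T[:3,3],T[:3,:3]@d
def plane(c,u,v,z):
    o,d=ray(c,u,v);return o+d*(z-o[2])/d[2]
def proj(c,p):
    q=np.linalg.inv(c["T"])@np.append(p,1);return c["fx"]*q[0]/q[2]+c["cx"],c["fy"]*q[1]/q[2]+c["cy"]
def crop(c,x0,y0,x1,y1,s,name):
    im=c["img"][y0:y1,x0:x1,::-1];cv2.imwrite(f"pics/{name}.png",cv2.resize(im,None,fx=s,fy=s,interpolation=cv2.INTER_CUBIC))
def snap(n,name):
    from bench import imaging
    c=imaging.read_camera(n);np.savez(f"pics/{name}.npz",**c);return c
E
python3 - <<'E'
from h import *
c=load("top0")
crop(c,230,190,360,245,6,"a1");crop(c,350,205,490,325,5,"a2")
c=load("side0");crop(c,230,110,450,260,3.6 and 3,"a3")
E
```

```text
(no output)
```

View pics/a1.png

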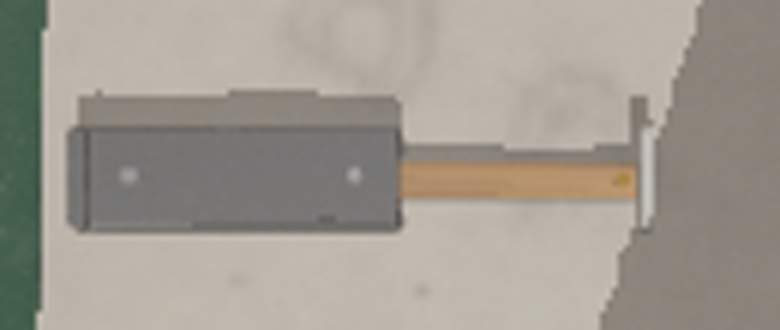

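View pics/a2.png

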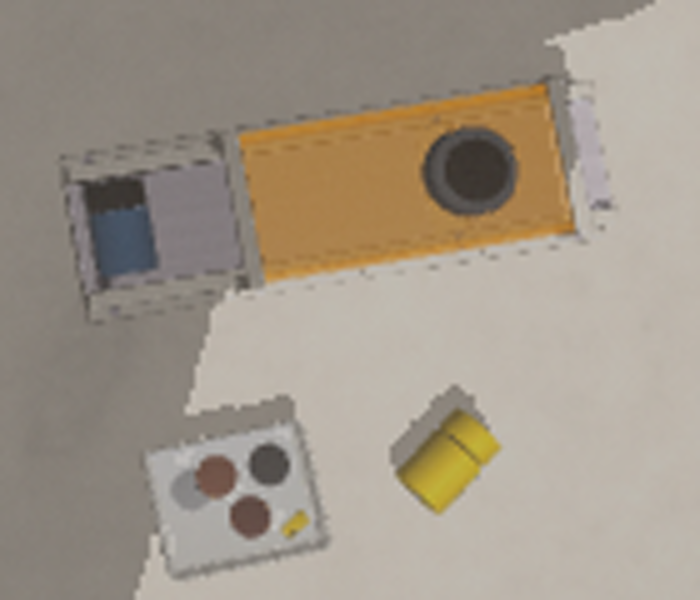

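View pics/a3.png

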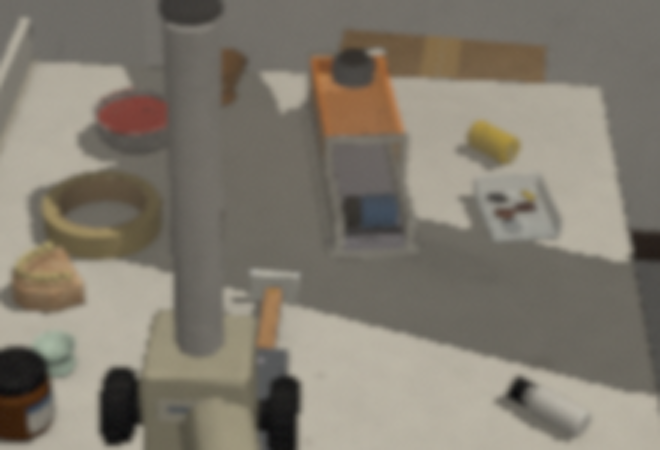

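Run:
```python
from h import *
c=load("top0")
P=lambda x,y,z,s=6,o=(230,190):plane(c,(x+.5)/s-.5+o[0],(y+.5)/s-.5+o[1],z)
R=lambda x:np.round(x,4)
print("holder corners",[R(P(*q,.032))[:2] for q in [(72,127),(72,230),(400,127),(400,230)]])
print("neck",[R(P(*q,.016))[:2] for q in [(410,162),(410,198),(630,164),(630,200)]])
print("blade top",[R(P(*q,.028))[:2] for q in [(640,125),(655,125),(638,230),(653,230)]])
S=lambda x,y,z:P(x,y,z,5,(350,205))
print("rail start",[R(S(*q,.04))[:2] for q in [(62,160),(90,320)]])
print("hood",[R(S(*q,.077))[:2] for q in [(237,132),(262,283),(551,80),(580,236)]])
print("lamp",R(S(473,170,.1)))
print("vial top",[R(S(*q,.035))[:2] for q in[(85,180),(93,275),(148,180),(157,272)]])
for n,(u,v) in dict(castw=(200,277),cast_tan=(335,145),yel=(439,295),tray=(398,305),wv=(288,307),dish=(375,155),mic=(228,220),micpost=(180,205)).items(): print(n,R(plane(c,u,v,.02))[:2])
```

```text
holder corners [array([0.5333, 0.3062]), array([0.4922, 0.3059]), array([0.5316, 0.1753]), array([0.4906, 0.1755])]
neck [array([0.5192, 0.1723]), array([0.5047, 0.1724]), array([0.5173, 0.0839]), array([0.5028, 0.0841])]
blade top [array([0.5317, 0.0798]), array([0.5316, 0.0739]), array([0.4898, 0.0812]), array([0.4897, 0.0753])]
rail start [array([0.4676, 0.0206]), array([0.393 , 0.0091])]
hood [array([ 0.4772, -0.0565]), array([ 0.4089, -0.0658]), array([ 0.4991, -0.1992]), array([ 0.4284, -0.2091])]
lamp [ 0.4574 -0.157   0.1   ]
vial top [array([0.4584, 0.0096]), array([0.4139, 0.0069]), array([ 0.4581, -0.02  ]), array([ 0.415 , -0.0231])]
castw [0.377  0.4067]
cast_tan [0.6935 0.0803]
yel [ 0.3298 -0.1581]
tray [ 0.3075 -0.0617]
wv [0.3049 0.1967]
dish [ 0.667  -0.0165]
mic [0.5127 0.3411]
micpost [0.5507 0.4586]
```

Candidates at px in the top view: the blue vial in the track is at (372,252). The look-alikes are the yellow vial at (439,295) and the white tube with a black cap at (288,307). The blue one in the loading end fits the description, as the crop confirms. The paddle's wooden neck is at (315,220) and is the only one of its kind.

```bash
cat >> h.py <<'E'
from scipy.spatial.transform import Rotation as Ro
def delta(target,yaw_deg,verbose=True):
    """deltas from the measured pose to target xyz with tool-x yaw (deg)"""
    from bench import arm
    o=arm.get_obs();M=Ro.from_quat(o["tool_rot"]).as_matrix()
    d=M.T@(np.array(target)-o["tcp_pos"])/.04
    y=np.degrees(np.arctan2(M[1,0],M[0,0]));t=-np.radians((yaw_deg-y+180)%360-180)
    print("t",round(o["time_s"],2),"tcp",np.round(o["tcp_pos"],4),"yaw",round(y,2),"delta",np.round(d,3),"turn",round(t,4),"w",round(o["gripper_width"],3),"F",np.round(o["contact_force"],1),"q",np.round(o["joint_positions"],2))
E
python3 -c "
from h import *
delta((.5112,.1346,.2),-91)"
```

```text
t 0.1 tcp [ 0.205  -0.6427  0.2305] yaw -162.32 delta [-13.197  16.187   0.784] turn -1.2447 w 1.003 F [ 0.4  0.2 -0. ] q [-0.97  0.36  0.01 -0.   -1.22 -0.29]
```

Emit:
move_arm(
  deltas=[
    [-13.2,16.19,0,-1.245,60],
    [-13.2,16.19,0,-1.245,60],
    [-13.2,16.19,0,-1.245,60],
    [-13.2,16.19,0,-1.245,60],
    [-13.2,16.19,0,-1.245,60],
    [-13.2,16.19,0,-1.245,60],
    [-13.2,16.19,0,-1.245,60],
    [-13.2,16.19,0,-1.245,60],
    [-13.2,16.19,0,-1.245,60],
    [-13.2,16.19,0,-1.245,60],
    [-13.2,16.19,0,-1.245,60],
    [-13.2,16.19,0,-1.245,60],
  ],
)

```text
time_s: 1.3
tcp_pos: [0.425, -0.0827, 0.2315]
tool_rot: [-0.701, 0.713, -0.0, 0.0]
contact_force: [0.7, -0.1, 0.8]
gripper_width: 0.701
```

```bash
python3 -c "
from h import *
delta((.5112,.1346,.1),-91)"
```

```text
t 1.3 tcp [ 0.425  -0.0827  0.2315] yaw -90.96 delta [-5.468 -2.061  3.291] turn 0.0007 w 0.701 F [ 0.7 -0.1  0.8] q [ 0.27 -0.05 -0.49 -0.   -1.14 -0.28]
```

Emit:
move_arm(
  deltas=[
    [-5.4,-2.0,0.5,0,60],
    [-5.4,-2.0,1,0,60],
    [-5.4,-2.0,2,0,60],
    [-5.4,-2.0,3,0,60],
    [-5.4,-2.0,3,0,60],
    [-5.4,-2.0,3,0,60],
    [-5.4,-2.0,3,0,60],
    [-5.4,-2.0,3,0,60],
    [-5.4,-2.0,3,0,60],
  ],
)

```text
time_s: 2.2
tcp_pos: [0.5088, 0.1293, 0.1121]
tool_rot: [-0.701, 0.713, -0.0, 0.0]
contact_force: [0.3, 0.5, 0.9]
gripper_width: 0.697
```

```bash
python3 -c "
from h import *
delta((.5112,.1346,.004),-91)
c=snap('top','t1');crop(c,230,150,370,260,5,'b1')
delta((.5112,.1346,.004),-91)"
```

```text
t 2.2 tcp [0.5088 0.1293 0.1121] yaw -91.0 delta [-0.131 -0.056  2.704] turn 0.0001 w 0.697 F [0.3 0.5 0.9] q [ 0.62  0.23 -0.48  0.   -0.87 -0.64]
t 2.25 tcp [0.5089 0.1293 0.1124] yaw -91.02 delta [-0.131 -0.052  2.71 ] turn -0.0003 w 0.708 F [-0.5  0.2 -0.1] q [ 0.62  0.23 -0.48  0.   -0.87 -0.64]
```

View pics/b1.png

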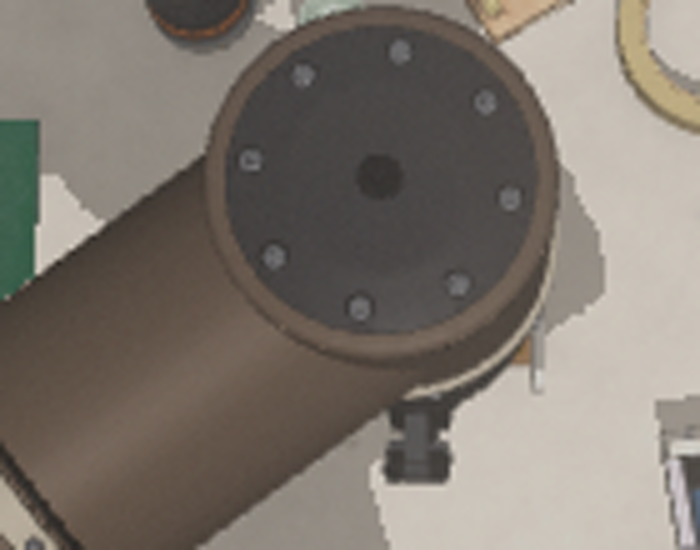

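Emit:
move_arm(
  deltas=[
    [-0.13,-0.05,1.2,0,50],
    [-0.13,-0.05,2.3,0,50],
    [-0.13,-0.05,2.67,0,50],
    [-0.13,-0.05,2.67,0,50],
    [-0.13,-0.05,2.67,0,50],
  ],
)

```text
time_s: 2.75
tcp_pos: [0.5115, 0.1349, 0.0057]
tool_rot: [-0.701, 0.713, -0.0, 0.001]
contact_force: [-0.5, 0.5, 0.6]
gripper_width: 0.586
```

```bash
python3 -c "
from h import *
delta((.5112,.1346,.004),-91)
c=snap('side','s1');crop(c,200,120,420,320,3.6,'b2')"
```

```text
t 2.75 tcp [0.5115 0.1349 0.0057] yaw -90.99 delta [0.007 0.007 0.043] turn 0.0001 w 0.586 F [-0.5  0.5  0.6] q [ 0.63  0.38 -0.57  0.   -0.62 -0.65]
```

View pics/b2.png

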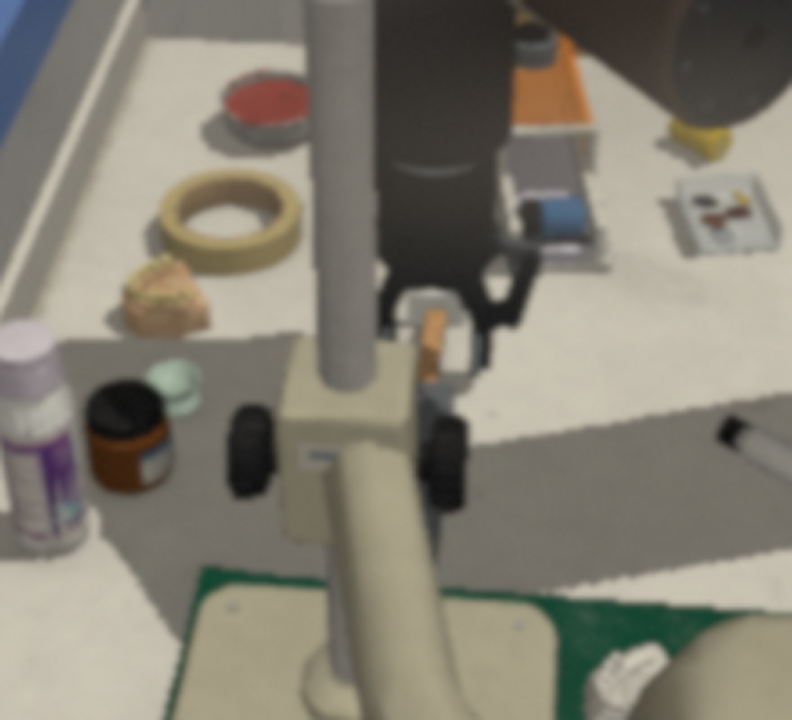

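The side view shows the fingers straddling the wooden neck, with nothing blocking them. I'll close.

Emit:
move_arm(
  deltas=[
    [0,0,0.03,0,5],
    [0,0,0.03,0,5],
    [0,0,0.03,0,5],
    [0,0,0.03,0,5],
    [0,0,0.03,0,5],
    [0,0,0.03,0,5],
  ],
)

```text
time_s: 3.4
tcp_pos: [0.5115, 0.1354, 0.0046]
tool_rot: [-0.701, 0.713, -0.0, 0.001]
contact_force: [-1.2, 0.6, 7.3]
gripper_width: 0.142
```

Emit:
move_arm(
  deltas=[
    [0,0,-0.07,0,5],
    [0.3,0,-0.07,0,5],
    [0.7,0,-0.07,0,5],
    [1.1,0,-0.07,0,5],
    [1.5,0,-0.07,0,5],
    [1.9,0,-0.07,0,5],
    [2.3,0,-0.07,0,5],
    [2.7,0,-0.07,0,5],
    [3.1,0,-0.07,0,5],
    [3.3,0,-0.07,0,5],
    [3.3,0,-0.07,0,5],
  ],
)

```text
time_s: 4.5
tcp_pos: [0.5083, 0.0017, 0.006]
tool_rot: [-0.7, 0.714, 0.0, -0.0]
contact_force: [-0.2, -0.2, -0.7]
gripper_width: 0.141
```

```bash
python3 -c "
from h import *
delta((.5112,.0,.1),-91)
c=snap('top','t2');crop(c,230,150,390,280,5,'b3')
c=snap('side','s2');crop(c,200,120,420,320,3,'b4')"
```

```text
t 4.5 tcp [0.5083 0.0017 0.006 ] yaw -91.07 delta [ 0.041 -0.073 -2.349] turn -0.0013 w 0.141 F [-0.2 -0.2 -0.7] q [ 0.39  0.36 -0.62  0.   -0.6  -0.41]
```

View pics/b3.png

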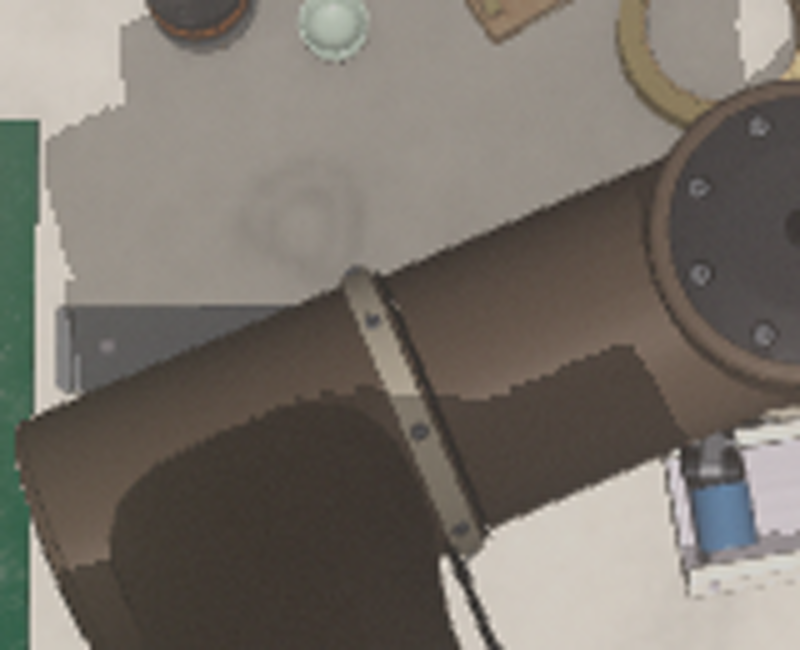

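View pics/b4.png

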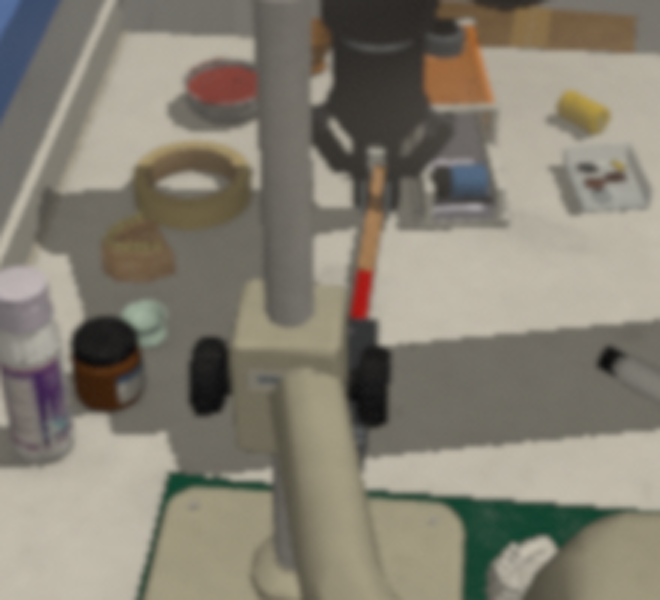

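```bash
python3 -c "
from h import *
c=load('t1');crop(c,0,0,640,400,1.2,'b5')"
```

```text
(no output)
```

View pics/b5.png

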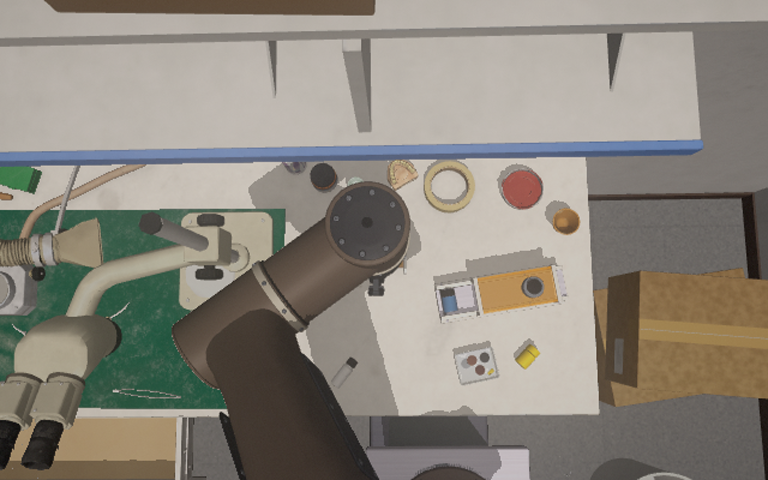

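```bash
python3 -c "
from h import *
c=load('s1');crop(c,0,0,640,400,1.2,'b6')
t=load('top0');s=load('side0')
def tri(a,b):
    o1,d1=ray(t,*a);o2,d2=ray(s,*b)
    A=np.stack([d1,-d2],1);k=np.linalg.lstsq(A,o2-o1,rcond=None)[0]
    p,q=o1+d1*k[0],o2+d2*k[1];return np.round((p+q)/2,3),round(np.linalg.norm(p-q),3)
print('post top',tri((125,186),(294,112)))
print('knob',tri((175,228),(322,250)))
print('eyepieceR tip',tri((36,388),(570,310)),tri((36,388),(545,275)))
print('head',tri((60,280),(400,335)), tri((95,290),(420,300)))
"
```

```text
post top (array([0.529, 0.421, 0.439]), np.float64(0.001))
knob (array([0.484, 0.42 , 0.179]), np.float64(0.006))
eyepieceR tip (array([0.181, 0.63 , 0.299]), np.float64(0.011)) (array([0.201, 0.606, 0.332]), np.float64(0.012))
head (array([0.374, 0.63 , 0.232]), np.float64(0.007)) (array([0.348, 0.563, 0.227]), np.float64(0.018))
```

View pics/b6.png

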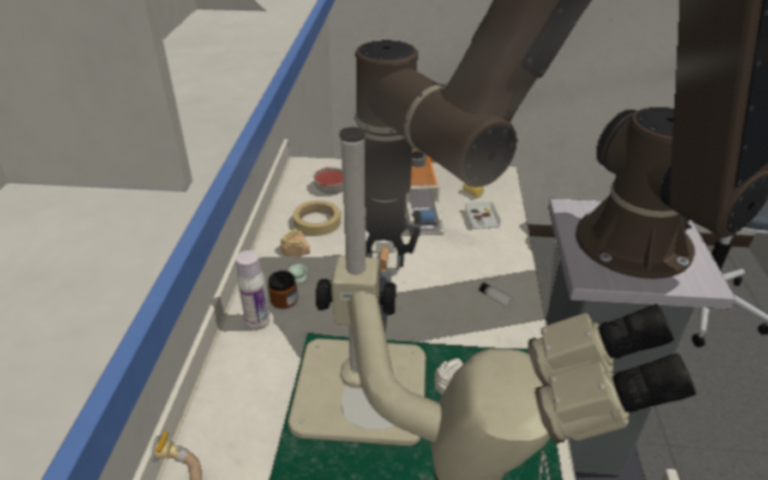

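Emit:
move_arm(
  deltas=[
    [0.15,-0.1,-0.6,0,5],
    [0.15,-0.1,-1.6,0,5],
    [0.15,-0.1,-1.6,0,5],
    [0.15,-0.1,-1.6,0,5],
  ],
)

```text
time_s: 5.0
tcp_pos: [0.5132, -0.0022, 0.0711]
tool_rot: [-0.701, 0.713, -0.0, 0.001]
contact_force: [0.1, -0.0, -1.6]
gripper_width: 0.142
```

```bash
python3 -c "
from h import *
delta((.4149,.1147,.07),-81.25)"
```

```text
t 5.0 tcp [ 0.5132 -0.0022  0.0711] yaw -90.93 delta [-2.882  2.504  0.024] turn -0.169 w 0.142 F [ 0.1 -0.  -1.6] q [ 0.38  0.26 -0.55 -0.   -0.76 -0.39]
```

Emit:
move_arm(
  deltas=[
    [-0.6,0.5,0,-0.04,5],
    [-1.2,1.0,0,-0.08,5],
    [-1.8,1.5,0,-0.12,5],
    [-2.4,2.0,0,-0.169,5],
    [-2.88,2.5,0,-0.169,5],
    [-2.88,2.5,0,-0.169,5],
    [-2.88,2.5,0.5,-0.169,5],
    [-2.88,2.5,1.0,-0.169,5],
    [-2.88,2.5,1.4,-0.169,5],
    [-2.88,2.5,1.55,-0.169,5],
    [-2.88,2.5,1.6,-0.169,5],
    [-2.88,2.5,1.62,-0.169,5],
  ],
)

```text
time_s: 6.2
tcp_pos: [0.4145, 0.1138, 0.0052]
tool_rot: [0.759, -0.651, 0.0, 0.0]
contact_force: [0.4, -0.2, -1.1]
gripper_width: 0.145
```

```bash
python3 -c "
from h import *
delta((.4149,.1147,.006),-81.25)
c=snap('side','s3');crop(c,200,100,420,300,3.6,'b7')"
```

```text
t 6.2 tcp [0.4145 0.1138 0.0052] yaw -81.28 delta [-0.021 -0.014 -0.019] turn -0.0006 w 0.145 F [ 0.4 -0.2 -1.1] q [ 0.73  0.26 -0.79  0.   -0.52 -0.58]
```

View pics/b7.png

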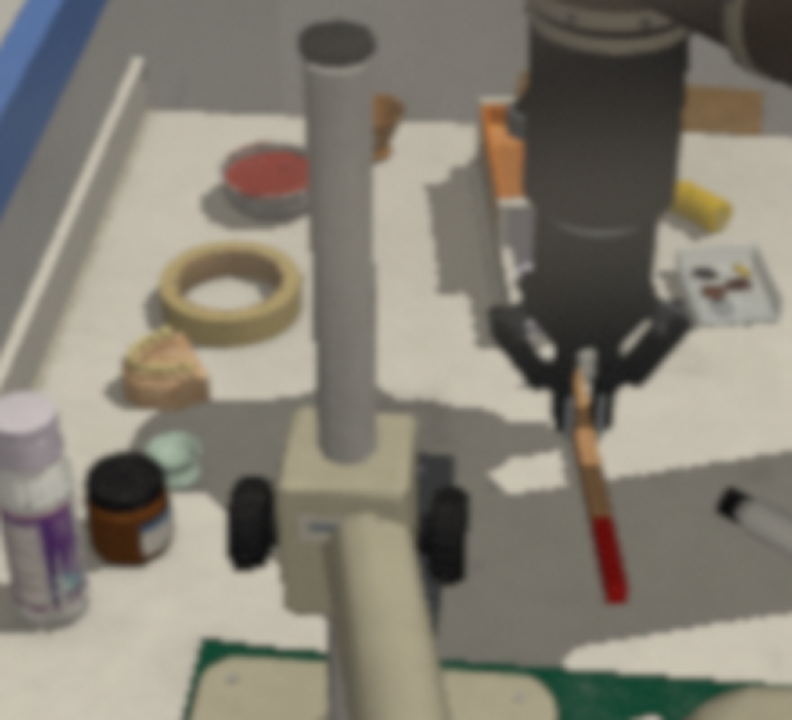

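Emit:
move_arm(
  deltas=[
    [0,0,0.02,0,5],
    [0,0,0.02,0,20],
    [0,0,0.02,0,45],
    [0,0,0.02,0,45],
    [0,0,0.02,0,45],
    [0,0,-0.8,0,45],
    [0,0,-1.8,0,45],
    [0,0,-2.5,0,45],
    [0,0,-2.5,0,45],
  ],
)

```text
time_s: 7.15
tcp_pos: [0.4165, 0.1153, 0.1091]
tool_rot: [0.759, -0.651, 0.001, -0.004]
contact_force: [-0.3, 0.7, -0.5]
gripper_width: 0.527
```

```bash
python3 -c "
from h import *
delta((.4149,.1147,.006),-81.25)
c=snap('top','t4');crop(c,230,190,370,310,5,'b8')
c=snap('side','s4');crop(c,260,100,480,300,3.6,'b9')"
```

```text
t 7.15 tcp [0.4165 0.1153 0.1091] yaw -81.25 delta [0.018 0.059 2.578] turn 0.0 w 0.527 F [-0.3  0.7 -0.5] q [ 0.73  0.08 -0.68  0.   -0.81 -0.58]
```

View pics/b8.png

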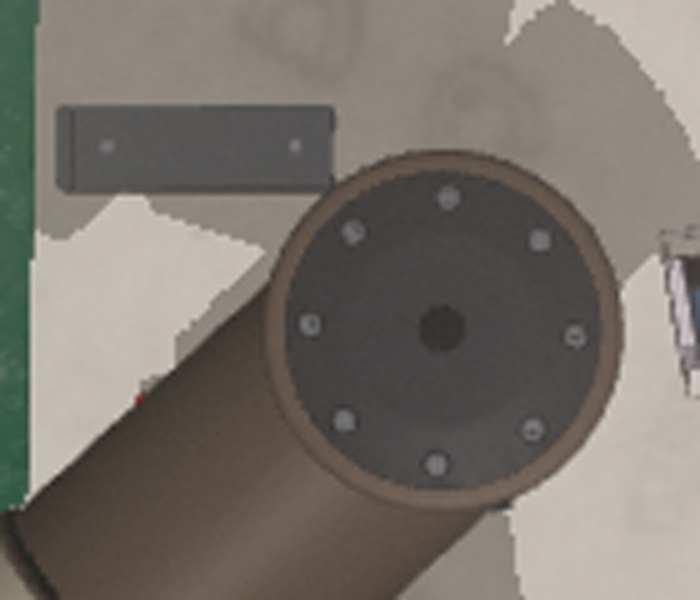

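View pics/b9.png

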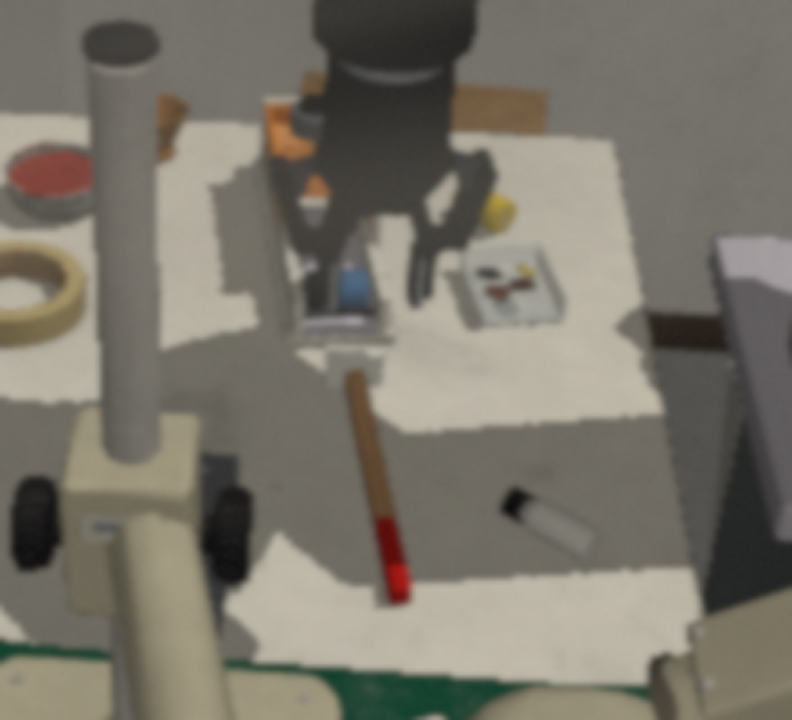

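```bash
python3 -c "
from h import *
c=load('s4')
f=lambda x,y,z:np.round(plane(c,(x+.5)/3.6-.5+260,(y+.5)/3.6-.5+100,z),4)
print('redstart top L,R',f(376,520,.016),f(400,517,.016),'tail top L,R',f(389,568,.016),f(409,566,.016))
print('wood front top L R',f(346,374,.016),f(366,371,.016))
delta((.3948,.2423,.1),-81.25)"
```

```text
redstart top L,R [0.4075 0.2155 0.016 ] [0.3928 0.2115 0.016 ] tail top L,R [0.3994 0.2576 0.016 ] [0.3875 0.2549 0.016 ]
wood front top L R [0.429 0.069 0.016] [0.4155 0.0645 0.016 ]
t 7.25 tcp [0.4145 0.1141 0.1059] yaw -81.3 delta [-3.243e+00  3.000e-03  1.520e-01] turn -0.0009 w 0.526 F [-1.3  0.2 -1. ] q [ 0.73  0.08 -0.68 -0.   -0.81 -0.58]
```

Emit:
move_arm(
  deltas=[
    [-1.0,0,0,0,45],
    [-2.0,0,0,0,45],
    [-3.0,0,0.2,0,45],
    [-3.25,0,0.5,0,45],
    [-3.25,0,1.0,0,45],
    [-3.25,0,1.5,0,45],
    [-3.25,0,2.0,0,45],
    [-3.25,0,2.4,0,45],
    [-3.25,0,2.5,0,45],
    [-3.25,0,2.5,0,45],
  ],
)

```text
time_s: 8.25
tcp_pos: [0.394, 0.2413, 0.0041]
tool_rot: [0.759, -0.651, 0.0, 0.002]
contact_force: [0.3, -0.8, -0.2]
gripper_width: 0.525
```

```bash
python3 -c "
from h import *
delta((.3948,.2423,.0046),-81.25)
c=snap('side','s5');crop(c,240,100,460,300,3.6,'c1')"
```

```text
t 8.25 tcp [0.394  0.2413 0.0041] yaw -81.29 delta [-0.021 -0.023 -0.012] turn -0.0008 w 0.525 F [ 0.3 -0.8 -0.2] q [ 0.98  0.3  -0.72 -0.   -0.55 -0.83]
```

View pics/c1.png

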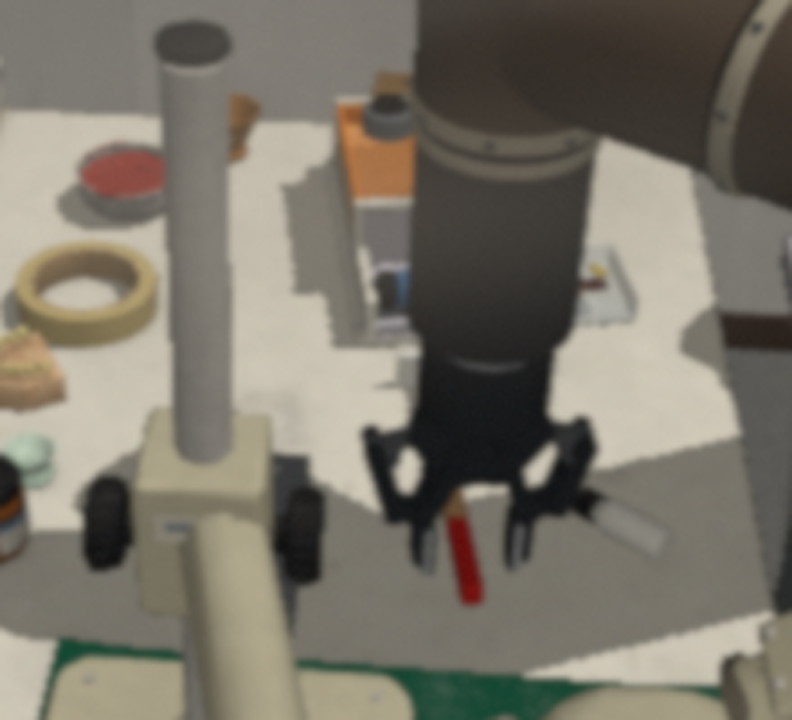

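The open fingers straddle the red tail at about (465,560) in the crop. I'll close.

Emit:
move_arm(
  deltas=[
    [0,0,0,0,5],
    [0,0,0,0,5],
    [0,0,0,0,5],
    [0,0,0,0,5],
    [0,0,0,0,5],
    [0,0,0,0,5],
    [0,0,-0.3,0,5],
    [0,0,-0.7,0,5],
    [0,0,-0.7,0,5],
  ],
)

```text
time_s: 9.2
tcp_pos: [0.3956, 0.2435, 0.0353]
tool_rot: [0.759, -0.651, -0.0, -0.002]
contact_force: [0.5, 0.1, -1.5]
gripper_width: 0.142
```

```bash
python3 -c "
from h import *
delta((.3948,.2423,.0345),-81.25)
c=snap('top','t6');crop(c,300,205,480,325,4.4,'c2')
c=snap('side','s6');crop(c,240,100,460,300,3,'c3')"
```

```text
t 9.2 tcp [0.3956 0.2435 0.0353] yaw -81.27 delta [0.026 0.024 0.019] turn -0.0004 w 0.142 F [ 0.5  0.1 -1.5] q [ 0.98  0.25 -0.69  0.   -0.63 -0.83]
```

View pics/c2.png

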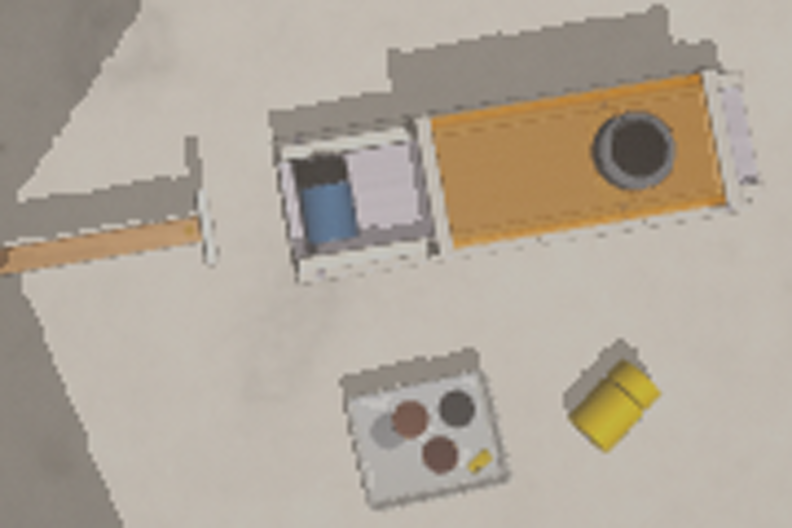

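View pics/c3.png

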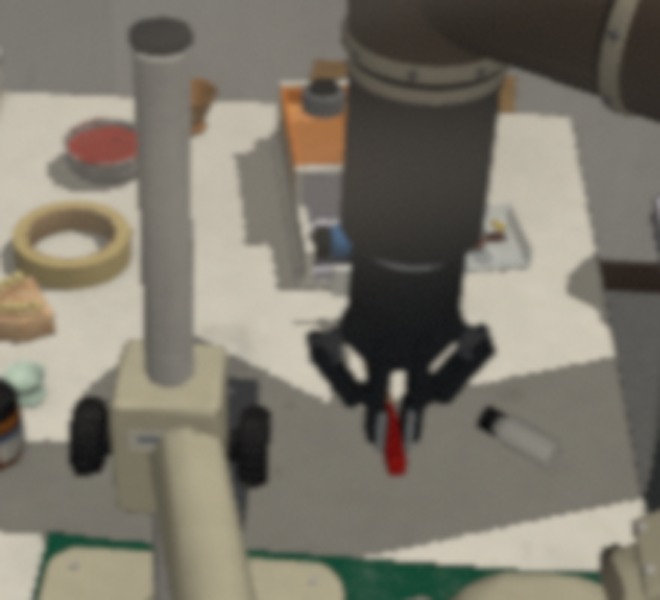

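```bash
python3 -c "
from h import *
c=load('t6')
f=lambda x,y,z:plane(c,(x+.5)/4.4-.5+300,(y+.5)/4.4-.5+205,z)[:2]
def ang(a,b): d=b-a;return np.round(np.degrees(np.arctan2(d[1],d[0])),2)
R=lambda x:np.round(x,4)
A=[f(430,120,.077),f(700,77,.077)];B=[f(455,245,.077),f(728,203,.077)]
print('hood',[R(a) for a in A+B],ang(*A),ang(*B))
L=f(637,149,.1);print('lamp',R(L))
s1,s2=f(277,150,.04),f(299,264,.04);print('start',R(s1),R(s2),R((s1+s2)/2),ang((s1+s2)/2,L))
b1,b2=f(200,190,.058),f(211,264,.058);print('blade',R(b1),R(b2),R((b1+b2)/2),np.linalg.norm(b1-b2))
n=[f(8,259,.046),f(195,231,.046)];print('handle mid',R(n),ang(*n))
hsv=cv2.cvtColor(c['img'],cv2.COLOR_RGB2HSV);m=((hsv[...,0]>10)&(hsv[...,0]<25)&(hsv[...,1]>120)).astype(np.uint8);m[:,:392]=0;m[:,475:]=0;m[:200]=0;m[265:]=0
print(cv2.minAreaRect(cv2.findNonZero(m)))
v=cv2.inRange(hsv,(95,60,30),(125,255,255));v[:,:360]=0;v[:,390:]=0;v[:225]=0;v[270:]=0
print(cv2.minAreaRect(cv2.findNonZero(v)))
"
```

```text
hood [array([ 0.4752, -0.0572]), array([ 0.4957, -0.1966]), array([ 0.4109, -0.0681]), array([ 0.4308, -0.208 ])] -81.61 -81.88
lamp [ 0.4577 -0.1575]
start [0.4627 0.0193] [0.4022 0.009 ] [0.4324 0.0142] -81.63
blade [0.4412 0.0613] [0.4026 0.0562] [0.4219 0.0588] 0.038940318261608264
handle mid [[0.4063 0.163 ]
 [0.42   0.0639]] -82.12
((430.9273681640625, 241.0523223876953), (29.586484909057617, 62.74789810180664), 80.78897094726562)
((374.4729309082031, 252.83782958984375), (12.001126289367676, 9.86393928527832), 80.53767395019531)
```

```bash
cat >> h.py <<'E'
TO=np.array([.4505,-.108]);TT=np.array([.1444,-.9895])
def goto(f,z,yaw=-81.0,lat=0,yc=-81.7):
    p=TO+(f-190)/1000*TT+lat/1000*np.array([.9895,.1444]);delta((p[0],p[1],z),yaw)
E
python3 -c "
from h import *
goto(-126,.0355)"
```

```text
t 9.3 tcp [0.3948 0.2426 0.0337] yaw -81.3 delta [ 0.974 -0.105 -0.046] turn -0.0053 w 0.14 F [ 0.1  0.  -1.2] q [ 0.98  0.25 -0.69 -0.   -0.63 -0.83]
```

Emit:
move_arm(
  deltas=[
    [0,-0.1,-0.05,-0.005,5],
    [0.2,-0.1,-0.05,-0.005,5],
    [0.5,-0.1,-0.05,-0.005,5],
    [0.8,-0.1,-0.05,-0.005,5],
    [0.97,-0.1,-0.05,-0.005,5],
    [0.97,-0.1,-0.05,-0.005,5],
    [0.97,-0.1,-0.05,-0.005,5],
  ],
)

```text
time_s: 10.0
tcp_pos: [0.4047, 0.2044, 0.0354]
tool_rot: [0.76, -0.65, 0.0, -0.0]
contact_force: [0.5, 0.4, -0.3]
gripper_width: 0.147
```

```bash
python3 -c "
from h import *
c=snap('top','t7');crop(c,300,205,480,325,4.4,'c4')
goto(-126,.0355);goto(-60,.0365);goto(20,.038)"
```

```text
t 10.05 tcp [0.4047 0.2047 0.0354] yaw -81.02 delta [ 0.    -0.003 -0.002] turn -0.0004 w 0.143 F [ 0.  -0.2 -0.4] q [ 0.9   0.23 -0.71  0.   -0.63 -0.75]
t 10.05 tcp [0.4047 0.2047 0.0354] yaw -81.02 delta [ 1.65   0.016 -0.028] turn -0.0004 w 0.143 F [ 0.  -0.2 -0.4] q [ 0.9   0.23 -0.71  0.   -0.63 -0.75]
t 10.05 tcp [0.4047 0.2047 0.0354] yaw -81.02 delta [ 3.65   0.04  -0.066] turn -0.0004 w 0.143 F [ 0.  -0.2 -0.4] q [ 0.9   0.23 -0.71  0.   -0.63 -0.75]
```

View pics/c4.png

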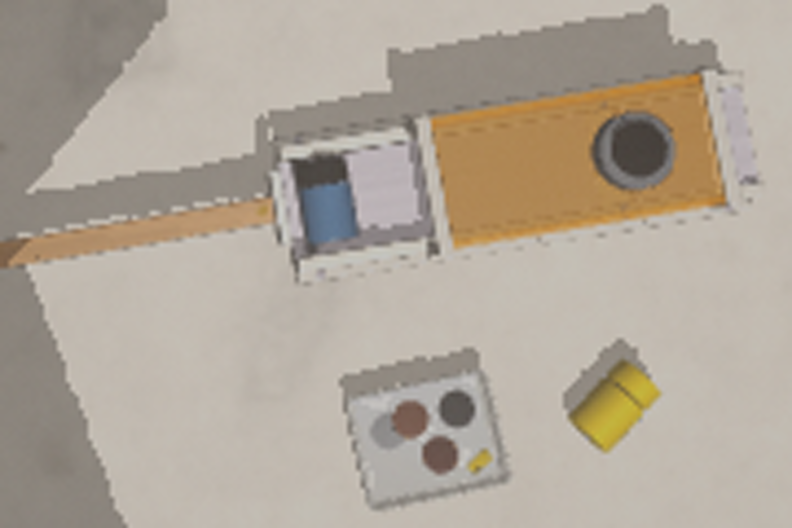

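```bash
python3 -c "
from h import *
c=load('t7');crop(c,350,225,405,275,14,'c5')"
```

```text
(no output)
```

View pics/c5.png

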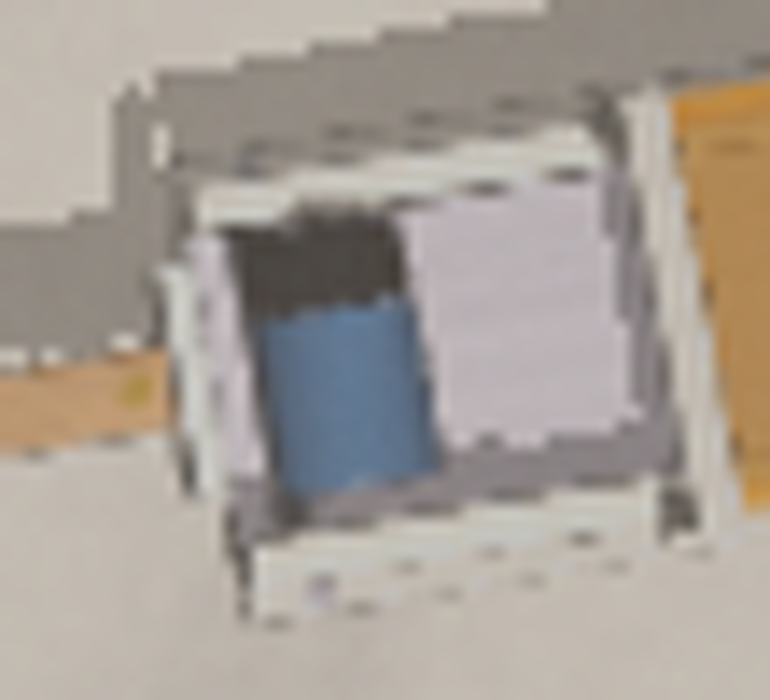

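The blade is centred between the rails: it spans (170,270) to (210,500) in the crop, and the opening spans rows 232–548. I'll push gently.

Emit:
move_arm(
  deltas=[
    [0.08,0,0,0,5],
    [0.18,0,0,0,5],
    [0.3,0,-0.01,0,5],
    [0.43,0,-0.01,0,5],
    [0.57,0,-0.01,0,5],
    [0.71,0.01,-0.01,0,5],
    [0.85,0.01,-0.02,0,5],
    [0.98,0.01,-0.02,0,5],
    [1.1,0.01,-0.02,0,5],
    [1.2,0.01,-0.02,0,5],
    [1.27,0.01,-0.02,0,5],
    [1.3,0.01,-0.02,0,5],
  ],
)

```text
time_s: 11.25
tcp_pos: [0.4123, 0.1528, 0.0361]
tool_rot: [0.76, -0.65, -0.0, 0.0]
contact_force: [0.8, 0.4, -0.9]
gripper_width: 0.138
```

```bash
python3 -c "
from h import *
c=snap('top','t8');crop(c,340,215,480,275,5.6,'c6')
goto(-60,.0365);goto(20,.038)"
```

```text
t 11.3 tcp [0.4123 0.1529 0.0361] yaw -81.02 delta [ 0.342  0.    -0.01 ] turn -0.0003 w 0.142 F [-0.   0.7 -1.8] q [ 0.81  0.21 -0.74  0.   -0.62 -0.65]
t 11.3 tcp [0.4123 0.1529 0.0361] yaw -81.02 delta [ 2.342  0.024 -0.047] turn -0.0003 w 0.142 F [-0.   0.7 -1.8] q [ 0.81  0.21 -0.74  0.   -0.62 -0.65]
```

View pics/c6.png

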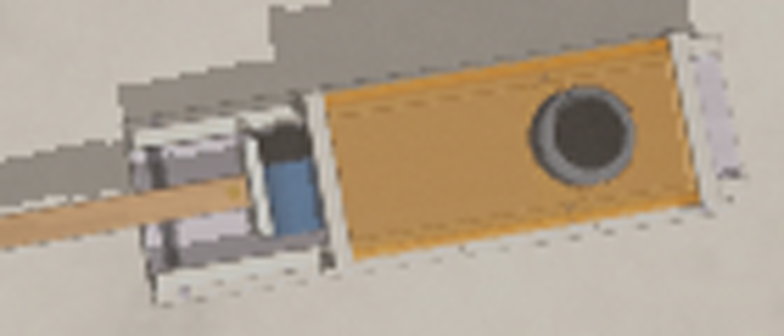

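The vial is rolling squarely ahead of the blade at about (290,190) in the crop, centred between the rails. I'll continue.

Emit:
move_arm(
  deltas=[
    [0.06,0,0,0,5],
    [0.16,0,0,0,5],
    [0.29,0,-0.01,0,5],
    [0.43,0.01,-0.01,0,5],
    [0.58,0.01,-0.01,0,5],
    [0.73,0.01,-0.02,0,5],
    [0.88,0.01,-0.02,0,5],
    [1.03,0.01,-0.02,0,5],
    [1.18,0.01,-0.03,0,5],
    [1.3,0.01,-0.03,0,5],
    [1.37,0.01,-0.03,0,5],
    [1.4,0.01,-0.03,0,5],
  ],
)

```text
time_s: 12.5
tcp_pos: [0.4207, 0.0975, 0.0373]
tool_rot: [0.76, -0.65, -0.0, -0.0]
contact_force: [-0.1, -0.4, -1.5]
gripper_width: 0.142
```

```bash
python3 -c "
from h import *
c=snap('top','t9');crop(c,340,215,480,275,5.6,'c7')
c=snap('side','s9');crop(c,280,100,440,220,4.5,'c8')
goto(20,.038);goto(34,.038)"
```

```text
t 12.6 tcp [0.4207 0.0977 0.0373] yaw -81.01 delta [ 0.945  0.015 -0.017] turn -0.0003 w 0.144 F [-0.4 -1.  -0.2] q [ 0.69  0.2  -0.76  0.   -0.62 -0.53]
t 12.6 tcp [0.4207 0.0977 0.0373] yaw -81.01 delta [ 1.295  0.02  -0.017] turn -0.0003 w 0.144 F [-0.4 -1.  -0.2] q [ 0.69  0.2  -0.76  0.   -0.62 -0.53]
```

View pics/c7.png

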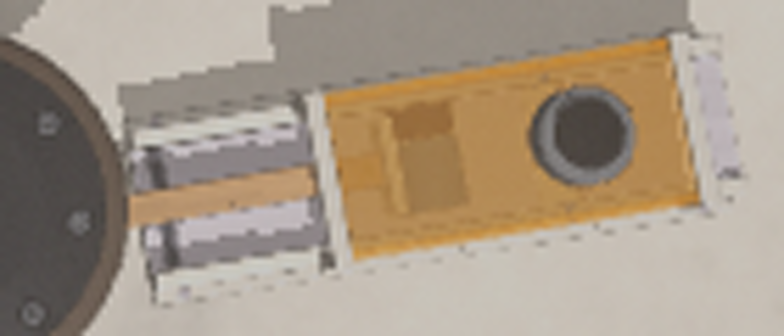

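View pics/c8.png

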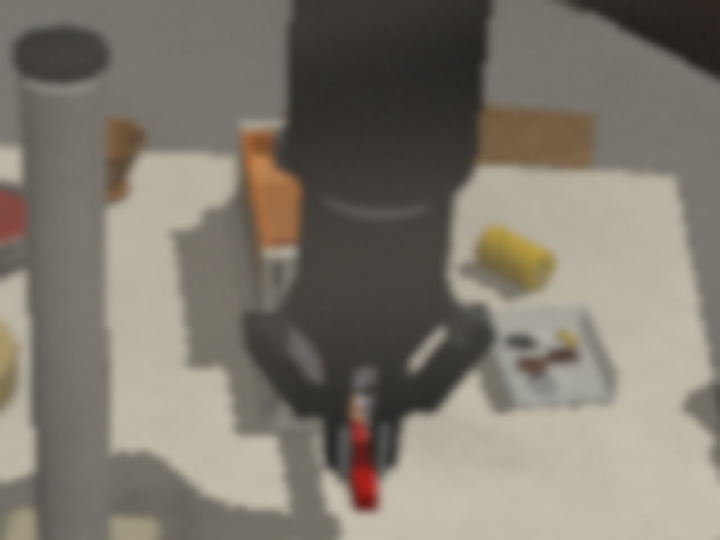

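Emit:
move_arm(
  deltas=[
    [0.06,0,0,0,5],
    [0.15,0,0,0,5],
    [0.26,0,0,0,5],
    [0.38,0,0,0,5],
    [0.5,0.01,-0.01,0,5],
    [0.62,0.01,-0.01,0,5],
    [0.73,0.01,-0.02,0,5],
    [0.82,0.01,-0.02,0,5],
    [0.89,0.01,-0.02,0,5],
    [0.93,0.01,-0.02,0,5],
    [0.95,0.01,-0.02,0,5],
  ],
)

```text
time_s: 13.7
tcp_pos: [0.4262, 0.06, 0.0381]
tool_rot: [0.76, -0.65, -0.0, 0.0]
contact_force: [1.0, -0.3, -0.5]
gripper_width: 0.141
```

```bash
python3 -c "
from h import *
c=snap('top','t10');crop(c,390,215,480,275,8,'c9')
goto(20,.038);goto(34,.038)"
```

```text
t 13.75 tcp [0.4262 0.06   0.0381] yaw -81.01 delta [-0.005  0.004  0.002] turn -0.0002 w 0.135 F [-0.3 -0.5 -0.7] q [ 0.6   0.19 -0.76  0.   -0.62 -0.44]
t 13.75 tcp [0.4262 0.06   0.0381] yaw -81.01 delta [0.345 0.009 0.002] turn -0.0002 w 0.135 F [-0.3 -0.5 -0.7] q [ 0.6   0.19 -0.76  0.   -0.62 -0.44]
```

View pics/c9.png

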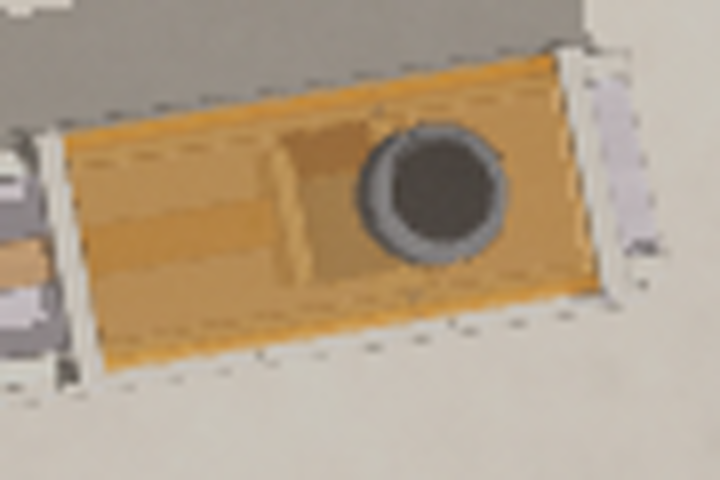

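```bash
cat >> h.py <<'E'
def trk(c,x,y,z,s,o):
    p=plane(c,(x+.5)/s-.5+o[0],(y+.5)/s-.5+o[1],z)[:2]-TO
    return np.round([p@TT*1000,p@np.array([.9895,.1444])*1000],1)
E
python3 -c "
from h import *
c=load('t10')
for n,p in dict(facetop=(288,150,.062),facebot=(308,275,.062),vf=(403,265,.042),vf2=(372,125,.042),vback=(312,275,.042),mark1=(378,108,.04),mark2=(415,295,.04),hoodf=(65,140,.077),hoodb=(558,55,.077),lamp=(442,192,.1)).items(): print(n,trk(c,*p,8,(390,215)))
"
```

```text
facetop [18.8 19.2]
facebot [ 17.9 -17. ]
vf [ 49.7 -18.3]
vf2 [48.2 23.3]
vback [ 23.1 -17. ]
mark1 [51.3 28. ]
mark2 [ 51.9 -27.4]
hoodf [-46.   31.2]
hoodb [95.8 33.2]
lamp [50.9 -0.3]
```

Emit:
move_arm(
  deltas=[
    [0.03,0,0,0,5],
    [0.07,0,0,0,5],
    [0.12,0,0,0,5],
    [0.17,0,0,0,5],
    [0.22,0,0,0,5],
    [0.26,0,0,0,5],
    [0.29,0,0,0,5],
    [0.3,0,0,0,5],
    [0.3,0,0,0,5],
    [0.3,0,0,0,5],
    [0.3,0,0,0,5],
  ],
)

```text
time_s: 14.85
tcp_pos: [0.428, 0.0484, 0.0381]
tool_rot: [0.76, -0.649, 0.0, -0.0]
contact_force: [-0.4, 0.4, -0.5]
gripper_width: 0.144
```

```bash
python3 -c "
from h import *
c=snap('top','t11');crop(c,390,215,480,275,8,'d1')
goto(34,.038)"
```

```text
t 14.9 tcp [0.428  0.0484 0.0381] yaw -81.0 delta [0.049 0.01  0.003] turn 0.0 w 0.141 F [ 0.2  0.4 -0.1] q [ 0.57  0.2  -0.76  0.   -0.62 -0.42]
```

View pics/d1.png

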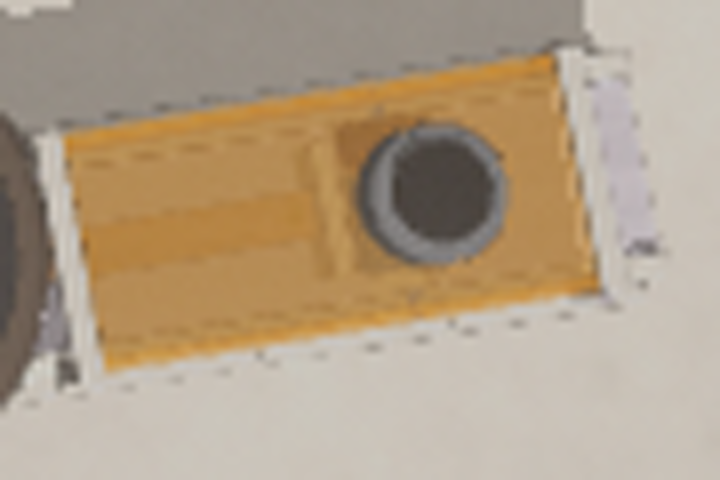

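```bash
python3 -c "
from h import *
c=load('t11')
for n,p in dict(ft=(328,145,.062),fb=(350,270,.062),vr=(338,127,.04),vrb=(357,272,.04)).items(): print(n,trk(c,*p,8,(390,215)))
d=cv2.convertScaleAbs(c['img'],alpha=1.6,beta=-60);cc=dict(c);cc['img']=d;crop(cc,420,220,470,260,15,'d2')
"
```

```text
ft [30.3 18.8]
fb [ 30.  -17.4]
vr [38.8 24.3]
vrb [ 36.6 -18.2]
```

View pics/d2.png

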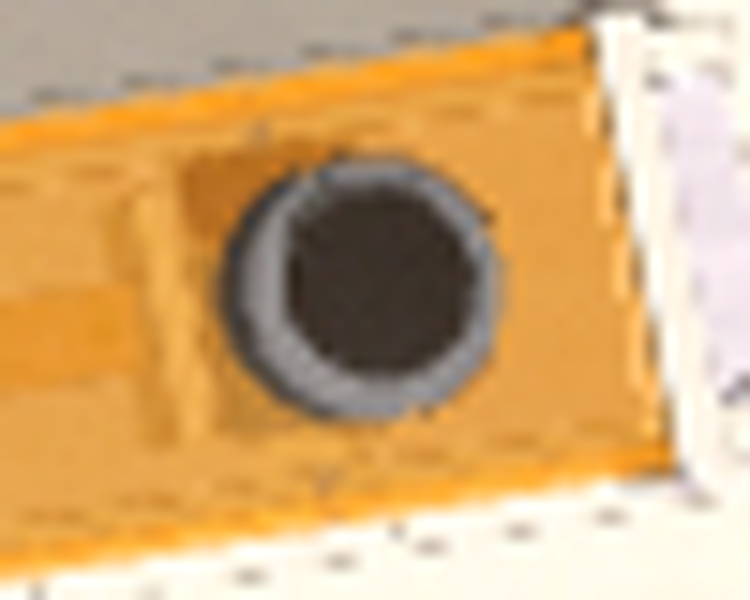

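```bash
python3 -c "
from h import *
c=load('t11')
print(trk(c,352,150,.04,15,(420,220)),trk(c,185,175,.04,15,(420,220)),trk(c,378,430,.04,15,(420,220)),trk(c,215,430,.04,15,(420,220)))
goto(-60,.038)"
```

```text
[64.9 22.4] [38.6 22.6] [ 60.9 -21.1] [ 36.  -17.2]
t 14.9 tcp [0.428  0.0484 0.0381] yaw -81.0 delta [-2.301 -0.019  0.003] turn 0.0 w 0.141 F [ 0.2  0.4 -0.1] q [ 0.57  0.2  -0.76  0.   -0.62 -0.42]
```

The vial spans x ≈ 37–65 mm, centred near 50, with a gap to the blade, so it is seated. I'll withdraw the paddle straight back.

Emit:
move_arm(
  deltas=[
    [-0.1,0,0,0,5],
    [-0.3,0,0,0,5],
    [-0.6,0,0,0,5],
    [-0.95,-0.01,0,0,5],
    [-1.3,-0.01,0,0,5],
    [-1.7,-0.01,0,0,5],
    [-2.1,-0.02,0,0,5],
    [-2.5,-0.02,0,0,5],
    [-2.8,-0.02,0,0,5],
    [-2.9,-0.02,0,0,5],
    [-2.9,-0.02,0,0,5],
  ],
)

```text
time_s: 16.0
tcp_pos: [0.4105, 0.1637, 0.0381]
tool_rot: [0.761, -0.649, -0.0, 0.0]
contact_force: [-0.4, 0.2, -1.3]
gripper_width: 0.143
```

```bash
python3 -c "
from h import *
c=snap('top','t12');crop(c,340,215,480,275,5.6,'d3')
goto(-180,.038)"
```

```text
t 16.05 tcp [0.4104 0.1631 0.038 ] yaw -80.97 delta [-2.399 -0.043 -0.   ] turn 0.0006 w 0.142 F [ 0.7  0.2 -0.2] q [ 0.83  0.21 -0.73 -0.   -0.63 -0.67]
```

View pics/d3.png

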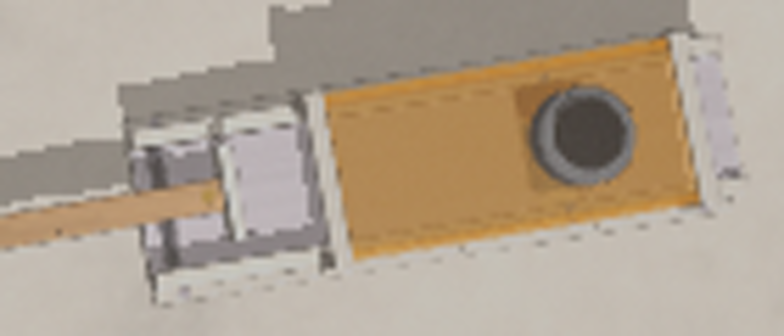

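The vial stays at the groove (its visible edge is around (520,135) in the crop). I'll draw the paddle clear and lay it down.

Emit:
move_arm(
  deltas=[
    [-0.4,-0.01,0,0,5],
    [-0.9,-0.02,0,0,5],
    [-1.4,-0.03,0,0,5],
    [-1.9,-0.04,0,0,5],
    [-2.3,-0.04,0,0,5],
    [-2.3,-0.04,0,0,5],
    [-2.3,-0.04,0.3,0,5],
    [-2.3,-0.04,0.6,0,5],
    [-2.3,-0.04,0.75,0,5],
    [-2.3,-0.04,0.8,0,5],
    [-2.3,-0.04,0.83,0,5],
    [-2.3,-0.04,0.83,0,5],
  ],
)

```text
time_s: 17.25
tcp_pos: [0.3975, 0.2529, 0.0062]
tool_rot: [0.76, -0.649, 0.0, 0.001]
contact_force: [-6.1, -3.7, 20.7]
gripper_width: 0.141
```

```bash
python3 -c "
from h import *
goto(-175,.0044)"
```

```text
t 17.25 tcp [0.3975 0.2529 0.0062] yaw -81.01 delta [-0.006 -0.008  0.044] turn -0.0001 w 0.141 F [-6.1 -3.7 20.7] q [ 0.99  0.31 -0.7   0.   -0.56 -0.83]
```

Emit:
move_arm(
  deltas=[
    [0,0,-0.03,0,5],
    [0,0,-0.03,0,12],
    [0,0,-0.03,0,20],
    [0,0,-0.03,0,35],
    [0,0,-0.03,0,50],
    [0,0,-0.03,0,50],
    [0,0,-0.03,0,50],
  ],
)

```text
time_s: 17.95
tcp_pos: [0.3979, 0.2542, 0.006]
tool_rot: [0.76, -0.649, 0.0, 0.0]
contact_force: [-0.6, -0.8, 0.5]
gripper_width: 0.584
```

Emit:
move_arm(
  deltas=[
    [0,0,-0.5,0,50],
    [0,0,-1.2,0,50],
    [0,0,-2.2,0,50],
    [0,0,-3.2,0,50],
    [0,0,-4,0,50],
    [0,0,-4,0,50],
    [0,0,-4,0,50],
  ],
)

```text
time_s: 18.65
tcp_pos: [0.3979, 0.2544, 0.1667]
tool_rot: [0.76, -0.65, -0.0, -0.001]
contact_force: [0.8, -0.1, -0.1]
gripper_width: 0.585
```

```bash
python3 -c "
from h import *
goto(-175,.15)
c=snap('top','t13');crop(c,220,130,480,320,3,'d4')
c=snap('side','s13');crop(c,200,100,450,310,3,'d5')"
```

```text
t 18.65 tcp [0.3979 0.2544 0.1667] yaw -81.01 delta [0.03  0.008 0.417] turn -0.0002 w 0.585 F [ 0.8 -0.1 -0.1] q [ 0.99  0.08 -0.51 -0.   -0.98 -0.83]
```

View pics/d4.png

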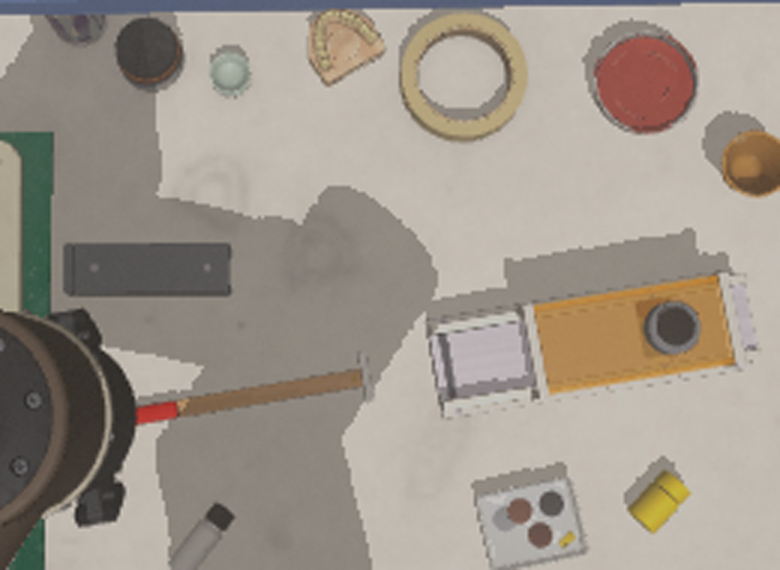

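View pics/d5.png

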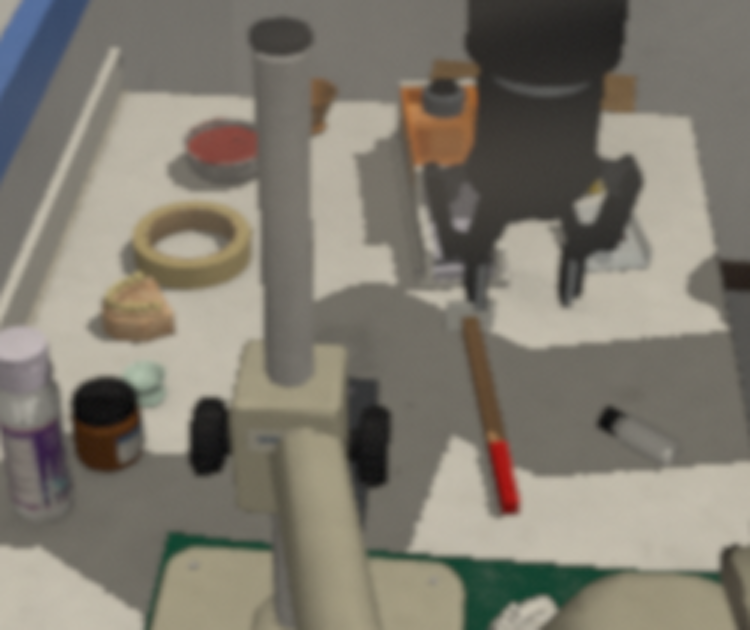

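```bash
python3 -c "
from h import *
c=load('t13');a=load('t11')
d=cv2.convertScaleAbs(c['img'],alpha=1.6,beta=-60);cc=dict(c);cc['img']=d;crop(cc,420,220,470,260,15,'d6')
s0,s1=load('side0')['img'].astype(int),load('s13')['img'].astype(int)
def sh(x0,y0,x1,y1,a,b):
    r=cv2.matchTemplate(b[y0-8:y1+8,x0-8:x1+8].astype(np.uint8),a[y0:y1,x0:x1].astype(np.uint8),cv2.TM_CCOEFF_NORMED);m=cv2.minMaxLoc(r);return round(m[1],3),(m[3][0]-8,m[3][1]-8)
print('white side',sh(358,295,388,325,s0,s1),'tan side',sh(228,188,262,216,s0,s1))
print('tan top',sh(318,132,352,160,load('top0')['img'],c['img']))
"
```

```text
white side (1.0, (0, 0)) tan side (1.0, (0, 0))
tan top (0.999, (0, 0))
```

View pics/d6.png

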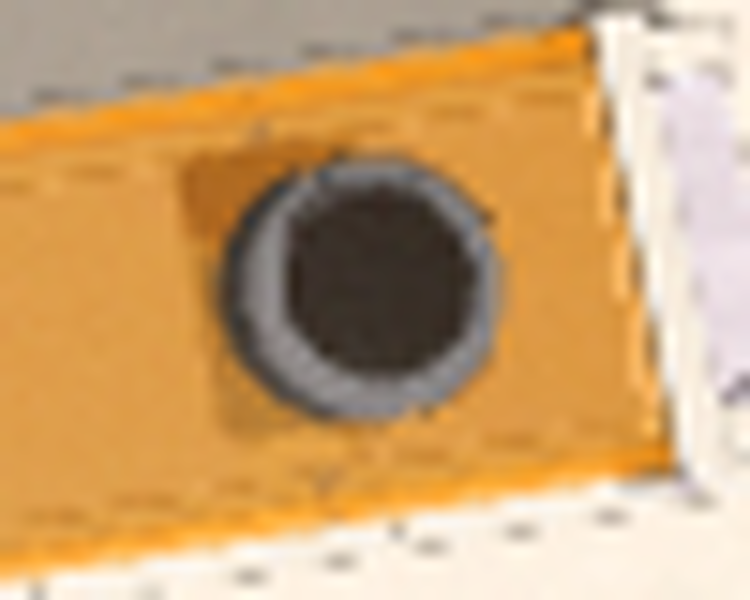

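The vial lies centred on the groove marks and hasn't moved since the blade left. Both casts show no shift, so I'll hand in.

```bash
python3 -c "
from bench import order
print(order.hand_in())"
```

```text
the job is handed in; nothing more can be done
None
```

The blue vial is in the groove under the lamp, and the job was handed in at about 18.7 s of the 64 s allowed.

**What I did:** I drew the paddle out by the wooden neck, laid it on the bench and took it again by the red tail. I rolled the vial up the track with the blade at 60 mm/s or less. I then drew the paddle out and laid it on the bench, about 50 mm from the loading end.

**Last checks:**
- **Vial:** it measured about x = 37–65 mm along the track, which puts its centre near the 50 mm seat. The lamp hides part of it, so that is read from its visible edges. It held that position after the blade left.
- **Casts:** matching against the first pictures showed no shift in either one. The white cast was checked in the side view only.
- **Robot:** at hand-in the gripper was open and clear, about 0.17 m above the bench.
- **Forces:** the paddle met the bench about 2 mm early when I laid it back, probably from slight droop. That gave a brief wrist reading of about 20 N, the highest I saw and well under the limit.

No check failed. The track's blue marks read about 1.5 mm off the seat position, within the stated calibration.

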